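# Turn a brass tag over through the twisted wire guide of the skeleton case

## Task

First move the wooden bung from the mouth of the twisted wire guide across to the mouth of the plain straight guide beside it, hang it there level by its head and let go. Then slide the round brass tag along the zinc shelf without picking it up, round the other things and over the shelf's far edge into the open mouth of the twisted guide, so that it drops through and comes to rest lying flat, turned over, in that guide's tray. Leave the sternum, vial, thumbscrew and calliper case where they are.

Things in the scene. Friction and masses are not known exactly. Their poses are not given: they have to be found in the camera images.
- shelf: Fixed sheet-zinc shelf, top 240 mm above the table. Origin on the table (z = 0) under the middle of its far edge; +x points out over that edge, away from the robot; y along the edge. Top: x -270 to 0, y -280 to 280 mm. A fence 15 mm high stands just outside the far edge (x 0 to 3 mm), with two 54 mm gaps at y = +85 and -85 mm, one per guide. Guides and bung have the shelf's yaw.
- twist_guide_mouth (a point): Mouth of the twisted guide, in either gap: its centre, 21 mm beyond the shelf's edge, at the top of its cheeks (262 mm). An open funnel, level with the shelf on the robot's side; cheeks (50 mm apart inside, 3 thick) and a back sheet (38 mm beyond the edge) rise 22 mm over the shelf. A tag pushed flat over the edge until its centre is some 5 mm past it tips in and falls by itself.
- twist_guide_slot (a point): Point on the upright axis of the twisted guide's slot, 30 mm beyond the shelf's edge, 125 mm over the table. Eight steel wires round a flat slot, 16 x 37 mm clear, that makes half a turn about this axis between 184 and 72 mm over the table; a curved shoe below then lays the tag down turned over.
- twist_guide_tray (a point): Centre of the floor of the twisted guide's catch tray, 115 mm beyond the shelf's edge, 6 mm over the table; axes as the shelf's. Open on top, about 97 (x) x 70 (y) mm inside, walls 22 to 28 mm high; the tag slides in out of the shoe on the robot's side.
- plain_guide_mouth (a point): Mouth of the plain guide, in the other gap, 170 mm from the twisted one: same sizes and same point as the twisted guide's mouth, but its wires run straight down and would not turn the tag over. Empty at the start.
- bung_grip (a point): Tapered wooden bung, 70 g, hanging by its head in the twisted guide's mouth. Point: middle of its upright grip block, 30 (x) x 18 (y) mm, which reaches 16 above and 20 below the point. Below: head 34 x 64 x 10 mm, resting on the cheeks, then a body 30 mm deep, 22 x 38 tapering to 18 x 33 mm. Seated in a mouth, the point is over the mouth point and 30 mm above it (292 mm). z up, axes as the shelf's.
- tag_center (a point): Round brass tag, 34 mm diameter, 6 mm thick, 46 g (varies); the point is its centre. It starts flat on the shelf with its plain side up and the side with turned rings down; its own z axis is square to it and points up at the start, so it must point down in the end.
- sternum_center (a point): Tan plastic sternum lying on the shelf, 12 mm thick; point 6 mm above the shelf. In its own axes: head 44 mm wide (x) from y = -70 to -24 mm, blade 34 wide from -26 to 50, tip 16 wide from 48 to 70 mm. Loose; leave alone.
- vial_center (a point): Frosted glass specimen vial standing on the shelf, 24 mm diameter, 60 mm high; the point is its centre. Loose, to be left alone.
- thumbscrew_center (a point): Brass thumbscrew standing on its knurled head (32 mm diameter, 11 mm high), with a 10 mm shank up to 35 mm; the point is on its axis 17.5 mm above the shelf. Loose, to be left alone.
- calliper_case_center (a point): Black bakelite calliper case lying at one end of the shelf, 150 (x) x 46 (y) x 22 mm; the point is its centre. Loose, to be left alone.
- clip_stand: Steel stand, fixed at the other end of the shelf, whose springy clip holds a resin humerus upright. Origin at the centre of its round foot (52 mm diameter) on the shelf; the bone is about 45 mm thick at most and its top is 305 mm above the shelf.
Things that resemble listed ones, but are neither listed nor needed, are in the scene too. What is meant by the part that bears bung_grip is not white, and is the larger of those in its own colour.

How it is judged (in metres and radians):
On the way:
1. the bung hangs level in the plain guide's mouth, let go, with the tag still on the shelf (horizontal distance between bung_grip and plain_guide_mouth below 0.012 m and height (world z) of bung_grip between 0.286 and 0.298 m and angle between bung_grip's own z axis and vertical below 0.12 rad and contact force between the fingers and bung below 0.05 N and height (world z) of tag_center above 0.23 m), for 0.2 s.
At the end, for the whole second after the job is handed in: The tag lies still and flat, turned over (its z axis within 0.29 rad of straight down), on the floor of the twisted guide's tray; the bung hangs in the plain guide's mouth, its grip within 12 mm sideways of the mouth's centre and 6 mm of its seated height, within 0.12 rad of upright (x of tag_center in the frame of twist_guide_tray between -0.05 and 0.045 m and y of tag_center in the frame of twist_guide_tray between -0.035 and 0.035 m and z of tag_center in the frame of twist_guide_tray below 0.012 m and angle between tag_center's own z axis and vertical above 2.85 rad and linear speed of tag below 0.02 m/s and horizontal distance between bung_grip and plain_guide_mouth below 0.012 m and height (world z) of bung_grip between 0.286 and 0.298 m and angle between bung_grip's own z axis and vertical below 0.12 rad); the robot touches nothing.
It fails at once if the tag is picked up more than 20 mm off the shelf (height (world z) of tag_center above 0.263 m).
It fails at once if the tag goes down anywhere but through the twisted guide (height (world z) of tag_center between 0.08 and 0.215 m and horizontal distance between tag_center and twist_guide_slot above 0.035 m).
It fails at once if the sternum, vial, thumbscrew or calliper case is shifted by more than 20 mm or knocked over (distance of any of sternum_center, vial_center, thumbscrew_center, calliper_case_center from where it was at the start of the episode above 0.02 m).
It also fails if it takes over 72 s, if anything falls off the work surface, if the arm or the gripper's body presses on something with over 40 N, if the wrist force passes 120 N, or if a joint passes its speed limit or range.

## Robot

A 7-joint arm with a two-finger parallel gripper is mounted at the origin on the work surface. World frame = base frame: x ahead of the robot, y to its left, z up, the work surface at z = 0. Lengths are in mm, angles in rad, forces in N, time in s.
With the tool pointing down it reaches from about 425 to 875 mm from the base axis. Payload 9.9 kg.
Tool frame: the origin (TCP) lies midway between the tips of the shut fingers; the grasp point (between the pads) lies 19 mm behind it (r.grip_depth is the z of the grasp point in the tool frame, in mm); z points along the fingers, y is the line along which they close (so a half turn about z gives the same grasp; the last joint's range is limited). The gripper opens to 85 mm and grips with 20 to 120 N. Pads are 22 mm wide; open, the fingers measure 114 mm over their backs; the gripper's body (76 mm by 85 mm) begins 54 mm behind the grasp point. The pads swing forward as they close: fully open they stand 13 mm farther back than shut.
Start: joints at [1.091, 0.576, 0.025, 1.437, -0.015, 1.129, -0.057], TCP at [260.248, -622.816, 231.289] pointing down, gripper open.
Joint ranges: [-2.76, 2.76], [-0.34, 2.15], [-1.52, 1.57], [0.19, 2.46], [-1.09, 4.23], [0.17, 1.99], [-2.82, 2.82]. Speed limits (rad/s): [2.22, 2.22, 3.01, 3.01, 3.14, 3.14, 3.14].

## Interface

Orientations are given as a unit quaternion [w, x, y, z].
In Python, from workcell import r gives the robot as it stands. The module is installed in compiled form; this text tells all that it offers.
- The arm moves only by the shell command python3 -m handwheel 'ROWS'. ROWS is JSON, a list of rows, each an object with "dr": the turn, a rotation vector about the tool's x, y, z as a fraction of full scale, a list of three; "xyz": the shift along the tool's x, y, z as a fraction of full scale, a list of three; "gripper": the opening in per cent of the stroke, from 0 (shut) to 100 (fully open). In form: [{"dr": [rx, ry, rz], "xyz": [tx, ty, tz], "gripper": gripper}, ...]. A call has 1 to 5 rows; each row shifts and turns the commanded pose from where the row before left it, along the tool's axes as they then stand; what a row does not reach is not made up. Full scale, the value 1, is 0.2 m for a shift and 30 degrees for a turn. A row lasts 1/12 s, in which the tool goes at most 41.7 mm and 7.16 degrees, less where a joint would pass 70% of its speed; a pose out of reach is approached as far as the arm can. A call with a number of a shift or a turn outside -1 to 1 is refused whole. A call with a gripper value outside its range is refused whole. The fingers move at their own pace and stop on an object; the grip force is fixed at half the most. Time passes only in rows, so rows that do not move let the fingers close. It gives the time, the measured TCP pose, the force, the opening and the grip force at its end, in the units of the state.
- r.observe(): the state, without advancing time (a new reading comes with each control period).
- r.read_camera(name): name is "side" or "top" or "wrist"; returns the picture (480x640x3 uint8, blue, green, red); there is no depth.
- r.camera_params(name): a dict with "fx", "fy", "cx", "cy" (pixels), "xyz" and "attitude" of the camera in the world; the wrist camera has in their place "hand_eye" (4x4, takes a point from camera to tool coordinates, whose origin is the TCP and whose axes are the flange's). Camera axes: x right, y down, z forward; pixel columns grow to the right and rows downward; lengths in mm; the calibration is good to about 2 mm. The wrist camera is an equidistant fisheye: a pixel r from the principal point sees the ray r / f radians off the axis. A picture is of the moment at which its call begins: read the wrist's pose just before it. camera_params takes no time and is no camera call.
- r.sign_off(): hands the job in; it is judged then, once.
The state is a dict: "time": time; "qpos": joint angles; "joint_velocities": joint speeds; "effort": joint torques, N m; "position": TCP position; "orientation": TCP orientation; "force": force on the tool from outside, world axes, zero at the start; "torque": the same for the moment, N m; "grip_width": opening from 0.0 (shut) to 1.0 (fully open); "grasp_force": force on a finger pad.
Only numpy, scipy, OpenCV 4.12 (cv2) and the standard library are available. Lean on these libraries where they do the work, as an engineer would, in place of code of your own. Each camera call takes 0.05 s, during which the arm holds its last target. There are 200 camera calls.

## Working session

There is one attempt and no reset: what is moved stays moved. The work goes in short steps, Python scripts to look and compute and a shell command to move; the robot and the scene stay as the last step left them, time stands still between calls to the robot, and variables do not carry over. Pictures are saved under pics/ and viewed, at most 10 in all, crops included, and the job is handed in when it is done.

```bash
mkdir -p pics
python3 - <<'E'
from workcell import r
import cv2
for n in ("top","side"):
    im=r.read_camera(n); cv2.imwrite(f"pics/{n}0.png",im); print(n,r.camera_params(n))
print(r.camera_params("wrist")); print(r.observe())
E
```

```text
top {'fx': 495.6552988848326, 'fy': 495.6552988848326, 'cx': 329.3944181401667, 'cy': 246.2426003554283, 'xyz': array([455.94398786,   7.05719356, 969.84357044]), 'attitude': array([-0.08540805,  0.74916795, -0.6523652 ,  0.0766322 ])}
side {'fx': 592.8008888242416, 'fy': 592.8008888242416, 'cx': 318.6182818127854, 'cy': 238.34170543039818, 'xyz': array([ 869.24652648, -479.63149855,  976.28105209]), 'attitude': array([-0.29474674,  0.93580828,  0.18229935, -0.06445289])}
{'fx': 371.64829954431775, 'fy': 371.64829954431775, 'cx': 315.7275351598555, 'cy': 239.77869115861557, 'hand_eye': array([[ 4.35500302e-04, -9.56155715e-01, -2.92858428e-01,
         7.50497060e+01],
       [ 9.99999458e-01,  1.39498378e-04,  1.03161755e-03,
         1.52581380e+00],
       [-9.45533742e-04, -2.92858718e-01,  9.56155258e-01,
        -1.42204622e+02],
       [ 0.00000000e+00,  0.00000000e+00,  0.00000000e+00,
         1.00000000e+00]])}
{'time': 0.1, 'qpos': array([ 1.09121699,  0.57642109,  0.02486886,  1.43781676, -0.01501445,
        1.12896157, -0.0564958 ]), 'joint_velocities': array([ 2.18958463e-04, -1.55867045e-03, -2.10409747e-04, -1.91373442e-03,
       -2.49252156e-03,  4.47592138e-04,  1.39234971e-05]), 'effort': array([ 5.79708882e-03, -7.67300463e+01,  2.25767747e+00, -2.86606121e+01,
        1.58398063e-02,  8.65035458e-03,  8.46424200e-05]), 'position': array([ 260.08198219, -622.46224847,  230.55002055]), 'orientation': array([-6.89317265e-04,  9.80482170e-01,  1.96606737e-01, -1.73997878e-04]), 'force': array([ 0.2278806 ,  0.37478456, -0.77568958]), 'torque': array([-0.01921675,  0.02494921,  0.01094653]), 'grasp_force': 0.0, 'grip_width': 1.0049396141936333}
```

View pics/top0.png

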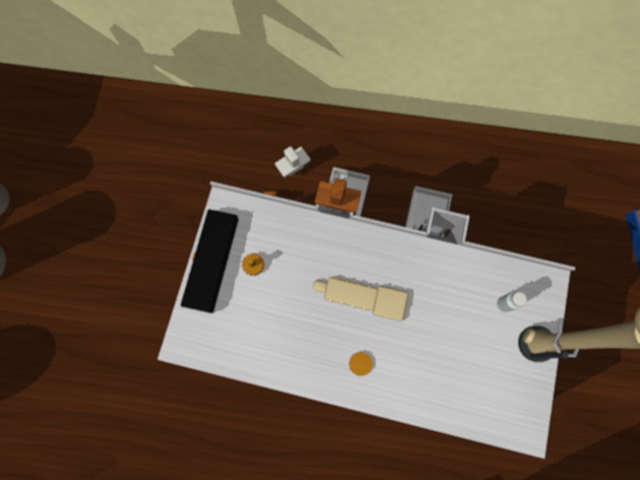

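View pics/side0.png

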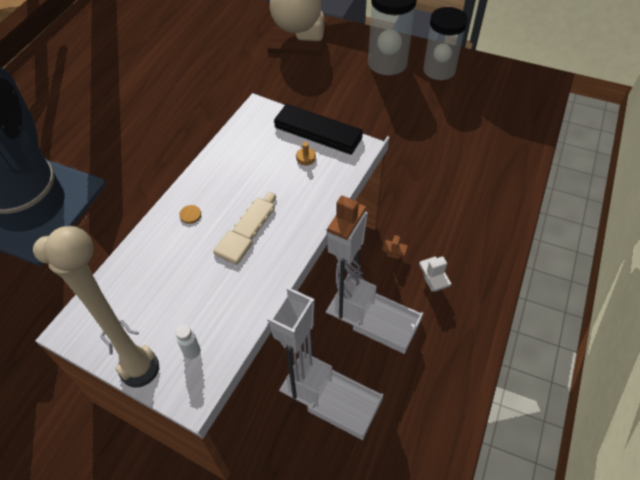

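Top view: the shelf's far edge runs from (211,184) to (574,268), the tag is at (361,363), the sternum near (365,298), the thumbscrew at (253,264), the vial at (512,300), the case at (210,261) and the stand at (540,343).
Bung candidates: brown block in the left guide's mouth (top 340,192 / side 347,215); small brown one on the table (side 395,246); white one (top 293,160 / side 435,272). The first fits, since it isn't white and is the larger of the two brown ones. I'll confirm it in an enlarged crop.

```bash
cat > h.py <<'E'
import numpy as np
from scipy.spatial.transform import Rotation as R
from workcell import r
def ray(n,u,v):
    p=r.camera_params(n); q=np.array(p['attitude']); M=R.from_quat(q[[1,2,3,0]])
    d=M.apply([(u-p['cx'])/p['fx'],(v-p['cy'])/p['fy'],1.]); return np.array(p['xyz']),d
def onz(n,u,v,z):
    o,d=ray(n,u,v); return o+d*(z-o[2])/d[2]
def tri(a,b):
    (o,d),(p,e)=ray('top',*a),ray('side',*b)
    s,t=np.linalg.lstsq(np.c_[d,-e],p-o,rcond=None)[0]
    A,B=o+s*d,p+t*e; return (A+B)/2,np.linalg.norm(A-B)
def proj(n,P):
    p=r.camera_params(n); q=np.array(p['attitude']); M=R.from_quat(q[[1,2,3,0]])
    c=M.inv().apply(np.array(P)-p['xyz']); return c[...,:2]/c[...,2:]*p['fx']+[p['cx'],p['cy']]
E
python3 - <<'E'
import cv2,numpy as np
t=cv2.imread('pics/top0.png');s=cv2.imread('pics/side0.png')
a=cv2.resize(t[150:270,290:490],(800,480),interpolation=cv2.INTER_CUBIC)[:, :]
cv2.imwrite('pics/c1.png',a)
b=cv2.resize(s[180:360,260:440],(600,600),interpolation=cv2.INTER_CUBIC)
cv2.imwrite('pics/c2.png',b)
from h import *
print("axis check",R.from_quat(np.array(r.camera_params('top')['attitude'])[[1,2,3,0]]).as_matrix().round(2).tolist())
for n,u in [('far+y',(211,184)),('far-y',(574,268)),('near+y',(159,359)),('near-y',(545,457))]:
    print(n,onz('top',*u,240 if 'near' in n else 255).round(1))
for n,a,b,in [('tag',(361,363),(190,214)),('nearcornerR',(574,268),(203,436))]:
    print(n,tri(a,b))
E
```

```text
axis check [[0.14, -0.96, 0.23], [-0.99, -0.13, 0.03], [0.0, -0.23, -0.97]]
far+y [693.7 219.8 255. ]
far-y [ 639.1 -332.7  255. ]
near+y [427.3 247.3 240. ]
near-y [ 371.2 -307.   240. ]
tag (array([461.78202797, -39.74015542, 246.07295292]), np.float64(0.8448573327771987))
nearcornerR (array([ 643.73918509, -335.52547011,  244.97330468]), np.float64(5.673175739383251))
```

View pics/c1.png

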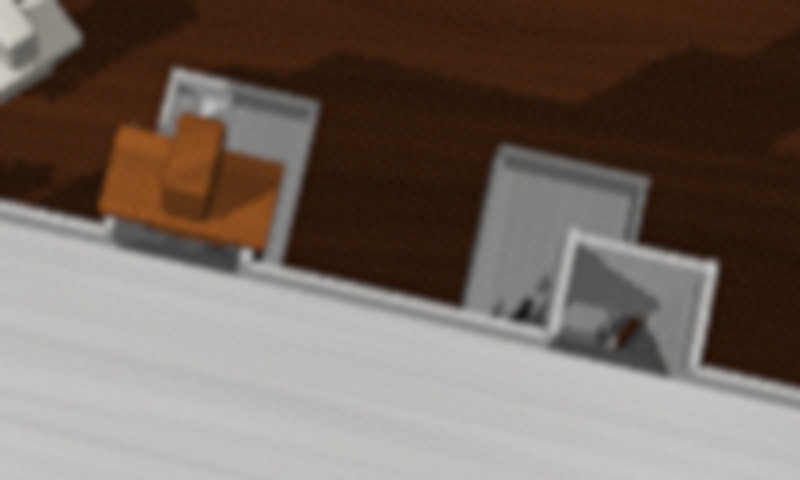

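View pics/c2.png

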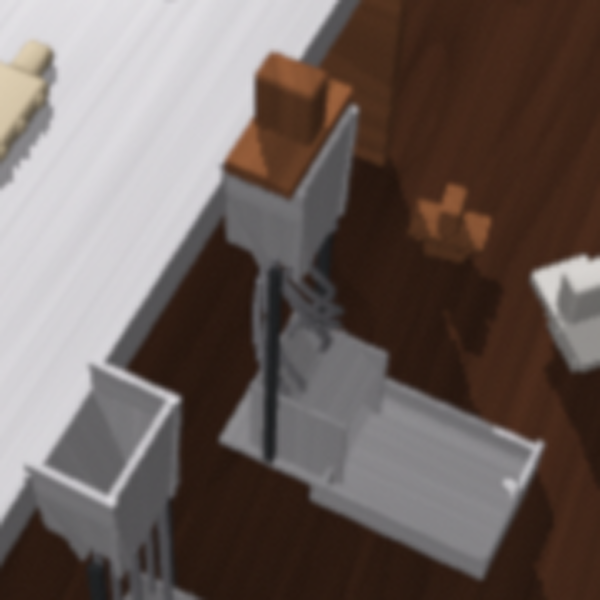

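The crops confirm it: the large brown bung sits in the left guide (top crop block 165-226,115-215), whose wires are twisted. The plain, open guide is on the right (top crop mouth 575-717,230-262). Next I fit the shelf pose from known features and triangulate the bung and mouth.

Run:
```python
from h import *
from scipy.optimize import least_squares
T=lambda x,y:(290+x/4,150+y/4); S=lambda x,y:(260+x/3.3333,180+y/3.3333)
obs=[('top',(211,184),(3,280,255)),('top',(574,268),(3,-280,255)),('top',(159,359),(-270,280,240)),('top',(545,457),(-270,-280,240)),
('side',(38,341),(-270,-280,240)),('side',(253,94),(-270,280,240)),('side',(388,138),(3,280,255)),
('top',T(575,230),(40,-57,262)),('top',T(717,262),(40,-113,262)),('side',S(180,400),(40,-57,262)),('side',S(113,500),(40,-113,262))]
def W(p,P): return np.r_[p[:2]+R.from_euler('z',p[2]).as_matrix()[:2,:2]@np.array(P[:2]),P[2]]
f=lambda p:np.concatenate([proj(n,W(p,P))-u for n,u,P in obs])
s=least_squares(f,[665,-55,-.1],x_scale=[10,10,.05],loss='soft_l1'); p=s.x
print('shelf',p, f(p).reshape(-1,2).round(1).tolist())
inv=lambda P:R.from_euler('z',-p[2]).apply(np.r_[P[:2]-p[:2],P[2]]).round(1)
for n,a,b in [('plain back+',T(575,230),S(180,400)),('plain back-',T(717,262),S(113,500)),('tag',(361,363),(190,214)),
 ('block far+y',T(181,115),S(328,72)),]:
    q,e=tri(a,b); print(n,q.round(1),round(e,1),'shelf',inv(q))
for n,u,z in [('tag',(361,363),246),('screw',(253,264),250),('vialtop',(518,299),300),('st tip',(314,286),252),('st tip2',(326,286),252),('st headbot',(403,319),252),('st head',(407,290),252),('st head3',(374,312),252),('block top far+y',T(181,115),308),('block far-y',T(226,122),308),('case near',(212,311),262),('case near+y',(183,303),262),('foot',(540,343),245)]:
    q=onz('top',*u,z); print(n,q.round(1),inv(q))
for n,P in [('bung',(21,85,292)),('plain',(21,-85,292)),('slot',(30,85,125))]: print(n,W(p,P).round(1))
for n,P in [('b1',(36,94,308)),('b2',(36,76,308)),('b3',(6,94,308)),('b4',(6,76,308))]:
    q=W(p,P); a=proj('top',q);b=proj('side',q); print(n,((a-[290,150])*4).round(),((b-[260,180])*3.3333).round())
```

```text
shelf [ 6.6767079e+02 -5.5725490e+01 -1.0162861e-01] [[-1.1, -3.5], [1.3, -1.9], [-2.0, -0.4], [-0.1, 0.4], [-2.9, 0.9], [-1.0, 0.0], [0.8, -0.6], [-1.6, -0.7], [-0.2, -0.2], [-1.2, -0.4], [-1.2, 2.4]]
plain back+ [ 702.2 -117.9  262.2] 3.5 shelf [ 40.7 -58.3 262.2]
plain back- [ 695.8 -170.8  265.3] 2.8 shelf [  39.6 -111.6  265.3]
tag [461.8 -39.7 246.1] 0.8 shelf [-206.4   -5.   246.1]
block far+y [710.1  32.5 306.7] 3.5 shelf [ 33.3  92.  306.7]
tag [461.5 -40.  246. ] [-206.7   -5.3  246. ]
screw [580.9 135.9 250. ] [-105.7  181.9  250. ]
vialtop [ 574.1 -237.1  300. ] [ -74.7 -189.9  300. ]
st tip [560.6  41.8 252. ] [-116.4   86.1  252. ]
st tip2 [563.   24.4 252. ] [-112.2   69.1  252. ]
st headbot [530.9 -91.9 252. ] [-132.4  -49.9  252. ]
st head [573.4 -93.4 252. ] [-89.9 -47.  252. ]
st head3 [535.1 -49.4 252. ] [-132.5   -7.2  252. ]
block top far+y [708.2  31.3 308. ] [ 31.4  90.7 308. ]
block far-y [707.8  15.2 308. ] [ 32.7  74.6 308. ]
case near [503.7 179.8 262. ] [-187.   217.7  262. ]
case near+y [509.2 222.9 262. ] [-185.9  261.1  262. ]
foot [ 524.6 -291.7  245. ] [-118.4 -249.3  245. ]
bung [697.2  26.7 292. ]
plain [ 679.9 -142.4  292. ]
slot [706.1  25.8 125. ]
b1 [175. 101.] [332.  71.]
b2 [224. 113.] [314. 100.]
b3 [155. 179.] [270.  46.]
b4 [205. 191.] [251.  75.]
```

```bash
cat >> h.py <<'E'
SH=np.array([667.67,-55.73]); YAW=-0.1016
def W(P): return np.r_[SH+R.from_euler('z',YAW).as_matrix()[:2,:2]@np.array(P[:2]),P[2]]
def toshelf(P): return R.from_euler('z',-YAW).apply(np.r_[np.array(P[:2])-SH,P[2]])
def st():
    o=r.observe(); q=np.array(o['orientation']); M=R.from_quat(q[[1,2,3,0]]); return o,M
def need(P,yaw=YAW):
    "units of moves from the present pose to shelf-frame TCP point P, tool down at yaw"
    o,M=st(); d=M.inv().apply(W(P)-o['position'])/200
    T=R.from_euler('z',yaw)*R.from_quat([1,0,0,0]); rv=np.degrees((M.inv()*T).as_rotvec())/30
    print('t',round(o['time'],2),'tcp',o['position'].round(1),'shelf',toshelf(o['position']).round(1),'need xyz',d.round(3),'dr',rv.round(3),'F',o['force'].round(1),'gw',round(o['grip_width'],2),'gf',round(o['grasp_force'],1))
E
python3 -m handwheel '[{"dr":[0,0,0.235],"xyz":[0,0,-0.19],"gripper":100},{"dr":[0,0,0.235],"xyz":[0,0,-0.19],"gripper":100},{"dr":[0,0,0.235],"xyz":[0,0,-0.19],"gripper":100},{"dr":[0,0,0.235],"xyz":[0,0,-0.19],"gripper":100},{"dr":[0,0,0],"xyz":[0,0,0],"gripper":100}]'
python3 -c "
from h import *
for P in [(-340,-320,380),(-250,-150,380),(0,85,380)]: need(P),print(W(P))"
```

```text
time: 0.52
position: [260.9, -624.6, 391.4]
orientation: [0.005, 0.999, -0.052, 0.003]
force: [0.3, -0.0, 0.6]
grip_width: 1.001
grasp_force: 0.0
t 0.52 tcp [ 260.9 -624.6  391.4] shelf [-347.  -607.2  391.4] need xyz [ 0.031 -1.437  0.043] dr [ 0.018 -0.011 -0.005] F [ 0.3 -0.   0.6] gw 1.0 gf 0.0
[ 296.96723184 -339.5952104   380.        ]
t 0.52 tcp [ 260.9 -624.6  391.4] shelf [-347.  -607.2  391.4] need xyz [ 0.479 -2.288  0.038] dr [ 0.018 -0.011 -0.005] F [ 0.3 -0.   0.6] gw 1.0 gf 0.0
[ 403.7454162  -179.60015003  380.        ]
t 0.52 tcp [ 260.9 -624.6  391.4] shelf [-347.  -607.2  391.4] need xyz [ 1.725 -3.466  0.034] dr [ 0.018 -0.011 -0.005] F [ 0.3 -0.   0.6] gw 1.0 gf 0.0
[676.29115006  28.83166845 380.        ]
```

```bash
python3 -m handwheel '[{"dr":[0.005,-0.003,0],"xyz":[0,-0.18,0],"gripper":100},{"dr":[0.005,-0.003,0],"xyz":[0,-0.18,0],"gripper":100},{"dr":[0.005,-0.003,0],"xyz":[0,-0.18,0],"gripper":100},{"dr":[0,0,0],"xyz":[0,-0.18,0],"gripper":100},{"dr":[0,0,0],"xyz":[0,-0.18,0],"gripper":100}]' >/dev/null
python3 -m handwheel '[{"dr":[0,0,0],"xyz":[0,-0.18,0],"gripper":100},{"dr":[0,0,0],"xyz":[0,-0.18,0],"gripper":100},{"dr":[0,0,0],"xyz":[0,-0.18,0],"gripper":100},{"dr":[0,0,0],"xyz":[0,0,0],"gripper":100}]'
python3 -c "
from h import *
for P in [(-250,-150,380),(0,85,380)]: need(P)"
```

```text
time: 1.27
position: [289.0, -330.1, 385.4]
orientation: [-0.005, 0.999, -0.045, -0.002]
force: [0.1, -0.9, 0.7]
grip_width: 0.999
grasp_force: 0.0
t 1.27 tcp [ 289.  -330.1  385.4] shelf [-348.9 -311.3  385.4] need xyz [ 0.504 -0.8    0.033] dr [-0.019  0.007  0.022] F [ 0.1 -0.9  0.7] gw 1.0 gf 0.0
t 1.27 tcp [ 289.  -330.1  385.4] shelf [-348.9 -311.3  385.4] need xyz [ 1.767 -1.961  0.04 ] dr [-0.019  0.007  0.022] F [ 0.1 -0.9  0.7] gw 1.0 gf 0.0
```

```bash
python3 -m handwheel '[{"dr":[-0.01,0,0.01],"xyz":[0.1,-0.16,0],"gripper":100},{"dr":[0,0,0],"xyz":[0.1,-0.16,0],"gripper":100},{"dr":[0,0,0],"xyz":[0.1,-0.16,0],"gripper":100},{"dr":[0,0,0],"xyz":[0.1,-0.16,0],"gripper":100},{"dr":[0,0,0],"xyz":[0.1,-0.16,0],"gripper":100}]' >/dev/null
python3 -m handwheel '[{"dr":[0,0,0],"xyz":[0.125,-0.117,0],"gripper":100},{"dr":[0,0,0],"xyz":[0.125,-0.117,0],"gripper":100},{"dr":[0,0,0],"xyz":[0.125,-0.117,0],"gripper":100},{"dr":[0,0,0],"xyz":[0.125,-0.117,0],"gripper":100},{"dr":[0,0,0],"xyz":[0.125,-0.117,0],"gripper":100}]' >/dev/null
python3 -m handwheel '[{"dr":[0,0,0],"xyz":[0.125,-0.117,0],"gripper":100},{"dr":[0,0,0],"xyz":[0.125,-0.117,0],"gripper":100},{"dr":[0,0,0],"xyz":[0.125,-0.117,0],"gripper":100},{"dr":[0,0,0],"xyz":[0.125,-0.117,0],"gripper":100},{"dr":[0,0,0],"xyz":[0.125,-0.117,0],"gripper":100}]' >/dev/null
python3 -m handwheel '[{"dr":[0,0,0],"xyz":[0,0,0],"gripper":100},{"dr":[0,0,0],"xyz":[0,0,0],"gripper":100},{"dr":[0,0,0],"xyz":[0,0,0],"gripper":100}]' >/dev/null
python3 - <<'E'
from h import *
import cv2,pickle
need((0,85,380)); o,M=st(); im=r.read_camera('wrist'); cv2.imwrite('pics/w1.png',im); pickle.dump((o['position'],o['orientation']),open('w1.pkl','wb'))
E
```

```text
t 2.77 tcp [675.8  20.1 383.8] shelf [  0.4  76.2 383.8] need xyz [-0.002 -0.044  0.019] dr [-0.004  0.011  0.   ] F [-0.6  0.1  0.5] gw 1.0 gf 0.0
```

View pics/w1.png

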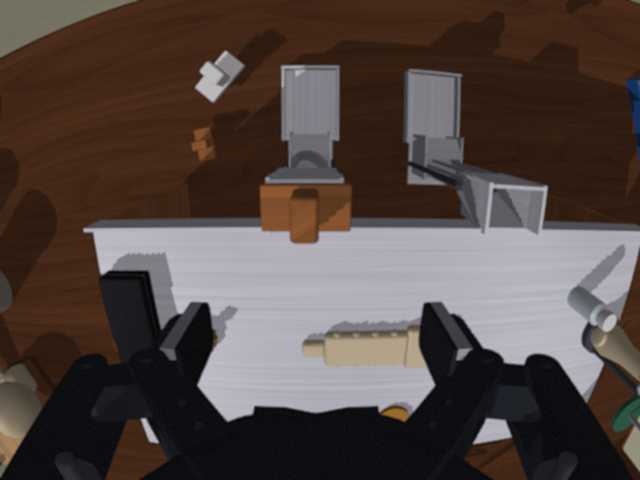

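Wrist view: the bung head spans (261-351, 184-230) with its grip block at (291-318, 190-242). The plain mouth's top corners are near (487,181), (547,187), (541,232) and (487,232). I'll overlay the model on an enlarged crop.

```bash
cat >> h.py <<'E'
def wproj(P,pos,q):
    p=r.camera_params('wrist'); H=np.array(p['hand_eye']); M=R.from_quat(np.array(q)[[1,2,3,0]])
    t=M.inv().apply(np.array(P)-pos); c=(t-H[:3,3])@H[:3,:3]
    th=np.arctan2(np.hypot(c[0],c[1]),c[2]); k=p['fx']*th/np.hypot(c[0],c[1]); return np.array([p['cx']+k*c[0],p['cy']+k*c[1]])
def wray(uv,pos,q,z):
    p=r.camera_params('wrist'); H=np.array(p['hand_eye']); M=R.from_quat(np.array(q)[[1,2,3,0]])
    d=np.array(uv,float)-[p['cx'],p['cy']]; rr=np.hypot(*d); th=rr/p['fx']; c=np.r_[d/rr*np.sin(th),np.cos(th)]
    o=pos+M.apply(H[:3,3]); w=M.apply(H[:3,:3]@c); return toshelf(o+w*(z-o[2])/w[2])
E
python3 - <<'E'
from h import *
import cv2,pickle
pos,q=pickle.load(open('w1.pkl','rb')); im=cv2.imread('pics/w1.png')
x0,y0,s=240,160,2.5
a=cv2.resize(im[y0:y0+100,x0:x0+320],None,fx=s,fy=s,interpolation=cv2.INTER_CUBIC)
pts=[(36,94,308),(36,76,308),(6,94,308),(6,76,308),(38,117,272),(38,53,272),(4,117,272),(4,53,272),(38,-60,262),(38,-110,262),(0,-60,262),(0,-110,262)]
for P in pts:
    u=wproj(W(P),pos,q); cv2.circle(a,tuple(int(v) for v in (u-[x0,y0])*s),2,(0,255,0),-1)
a=cv2.copyMakeBorder(a,0,0,0,0,0); cv2.imwrite('pics/c3.png',a)
E
```

```text
(no output)
```

View pics/c3.png

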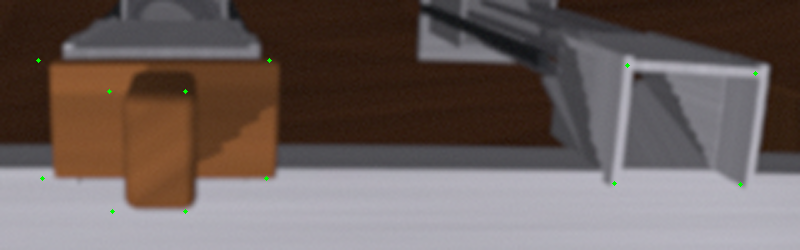

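```bash
python3 -m handwheel '[{"dr":[0,0.011,0],"xyz":[0.05,-0.015,0],"gripper":100},{"dr":[0,0,0],"xyz":[0.05,-0.015,0.1],"gripper":100},{"dr":[0,0,0],"xyz":[0,0,0.15],"gripper":100},{"dr":[0,0,0],"xyz":[0,0,0.15],"gripper":100},{"dr":[0,0,0],"xyz":[0,0,0.08],"gripper":100}]' 
python3 -m handwheel '[{"dr":[0,0,0],"xyz":[0,0,0],"gripper":100},{"dr":[0,0,0],"xyz":[0,0,0],"gripper":100}]' >/dev/null
python3 -c "
from h import *
need((21,82,275))"
```

```text
time: 3.23
position: [694.8, 22.9, 285.8]
orientation: [-0.001, 0.999, -0.052, -0.001]
force: [0.1, -0.8, -0.6]
grip_width: 0.999
grasp_force: 0.0
t 3.4 tcp [696.   23.4 289.1] shelf [ 20.2  81.6 289.1] need xyz [ 0.004 -0.002  0.07 ] dr [-0.004 -0.001 -0.003] F [-0.8 -0.9  0.3] gw 1.0 gf 0.0
```

```bash
python3 -m handwheel '[{"dr":[0,0,0],"xyz":[0.004,0,0.07],"gripper":100},{"dr":[0,0,0],"xyz":[0,0,0],"gripper":50},{"dr":[0,0,0],"xyz":[0,0,0],"gripper":10},{"dr":[0,0,0],"xyz":[0,0,0],"gripper":0},{"dr":[0,0,0],"xyz":[0,0,0],"gripper":0}]' 
python3 -m handwheel '[{"dr":[0,0,0],"xyz":[0,0,0],"gripper":0},{"dr":[0,0,0],"xyz":[0,0,0],"gripper":0},{"dr":[0,0,0],"xyz":[0,0,0],"gripper":0},{"dr":[0,0,0],"xyz":[0,0,0],"gripper":0}]'
python3 -c "
from h import *
need((21,82,275))"
```

```text
time: 3.82
position: [697.8, 24.5, 276.0]
orientation: [-0.001, 0.999, -0.051, 0.002]
force: [-0.1, -0.3, 0.2]
grip_width: 0.456
grasp_force: 0.0
time: 4.15
position: [697.7, 24.6, 275.4]
orientation: [-0.001, 0.999, -0.051, 0.001]
force: [-0.2, 0.2, 6.1]
grip_width: 0.201
grasp_force: 59.2
t 4.15 tcp [697.7  24.6 275.4] shelf [ 21.8  83.  275.4] need xyz [-0.004  0.005  0.002] dr [-0.005 -0.005 -0.   ] F [-0.2  0.2  6.1] gw 0.2 gf 59.2
```

```bash
python3 -m handwheel '[{"dr":[0,0,0],"xyz":[0,0,-0.08],"gripper":0},{"dr":[0,0,0],"xyz":[0,0,-0.12],"gripper":0},{"dr":[0,0,0],"xyz":[0,0,-0.1],"gripper":0},{"dr":[0,0,0],"xyz":[0,0,0],"gripper":0},{"dr":[0,0,0],"xyz":[0,0.1,0],"gripper":0}]' 
python3 -m handwheel '[{"dr":[0,0,0],"xyz":[0,0.15,0],"gripper":0},{"dr":[0,0,0],"xyz":[0,0.16,0],"gripper":0},{"dr":[0,0,0],"xyz":[0,0.16,0],"gripper":0},{"dr":[0,0,0],"xyz":[0,0.16,0],"gripper":0},{"dr":[0,0,0],"xyz":[0,0.1,0],"gripper":0}]'
python3 -m handwheel '[{"dr":[0,0,0],"xyz":[0,0,0],"gripper":0},{"dr":[0,0,0],"xyz":[0,0,0],"gripper":0},{"dr":[0,0,0],"xyz":[0,0,0],"gripper":0},{"dr":[0,0,0],"xyz":[0,0,0],"gripper":0}]'
python3 - <<'E'
from h import *
need((21,-85.5,275))
import cv2,pickle
o,M=st(); im=r.read_camera('wrist'); cv2.imwrite('pics/w2.png',cv2.resize(im[100:340,200:440],None,fx=2.5,fy=2.5,interpolation=cv2.INTER_CUBIC))
E
```

```text
time: 4.57
position: [695.8, 9.8, 335.3]
orientation: [-0.003, 0.999, -0.048, 0.001]
force: [-0.8, 0.4, -1.6]
grip_width: 0.2
grasp_force: 58.6
time: 4.98
position: [679.5, -145.2, 333.2]
orientation: [-0.0, 0.999, -0.053, -0.0]
force: [-0.1, 0.4, -1.0]
grip_width: 0.199
grasp_force: 58.6
time: 5.32
position: [680.7, -138.9, 333.7]
orientation: [-0.002, 0.999, -0.05, 0.0]
force: [-0.1, 1.6, -0.4]
grip_width: 0.202
grasp_force: 58.7
t 5.32 tcp [ 680.7 -138.9  333.7] shelf [ 21.4 -81.4 333.7] need xyz [-0.002  0.021  0.294] dr [-0.007 -0.001  0.004] F [-0.1  1.6 -0.4] gw 0.2 gf 58.7
```

View pics/w2.png

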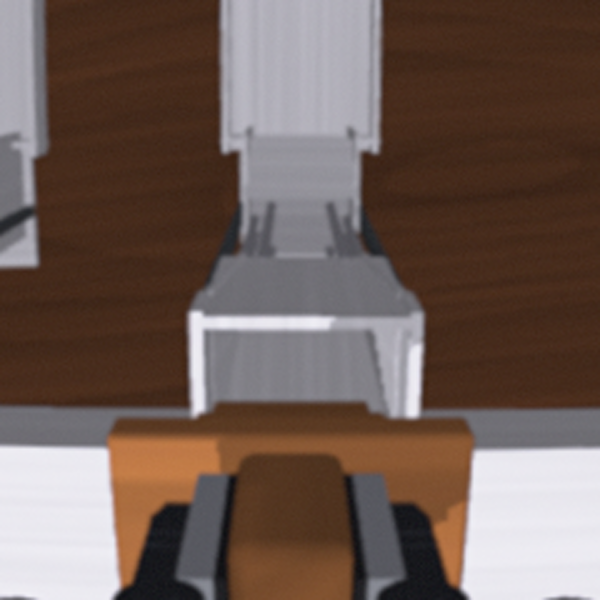

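The bung head (110-472 px) is centred on the gripper. The mouth centre is at about 306 px, roughly 5.5 mm further toward -y, so I correct for that and lower.

```bash
python3 -m handwheel '[{"dr":[-0.005,0,0],"xyz":[0,0.027,0],"gripper":0},{"dr":[0,0,0],"xyz":[0,0,0.08],"gripper":0},{"dr":[0,0,0],"xyz":[0,0,0.1],"gripper":0},{"dr":[0,0,0],"xyz":[0,0,0.07],"gripper":0},{"dr":[0,0,0],"xyz":[0,0,0],"gripper":0}]' 
python3 -m handwheel '[{"dr":[0,0,0],"xyz":[0,0,0],"gripper":0},{"dr":[0,0,0],"xyz":[0,0,0],"gripper":0}]' 
python3 -c "
from h import *
need((21,-87,275))"
```

```text
time: 5.78
position: [678.6, -145.7, 280.8]
orientation: [-0.0, 0.999, -0.05, -0.002]
force: [-0.6, -0.2, -0.7]
grip_width: 0.203
grasp_force: 58.6
time: 5.95
position: [680.5, -146.0, 285.2]
orientation: [0.0, 0.999, -0.051, 0.001]
force: [0.6, 0.2, -0.1]
grip_width: 0.198
grasp_force: 58.6
t 5.95 tcp [ 680.5 -146.   285.2] shelf [ 21.9 -88.5 285.2] need xyz [-0.005 -0.007  0.051] dr [ 0.    -0.005  0.001] F [ 0.6  0.2 -0.1] gw 0.2 gf 58.6
```

```bash
python3 -m handwheel '[{"dr":[0,0,0],"xyz":[0,-0.004,0.03],"gripper":0},{"dr":[0,0,0],"xyz":[0,0,0.012],"gripper":0},{"dr":[0,0,0],"xyz":[0,0,0],"gripper":0},{"dr":[0,0,0],"xyz":[0,0,0],"gripper":0},{"dr":[0,0,0],"xyz":[0,0,0],"gripper":0}]' 
python3 -m handwheel '[{"dr":[0,0,0],"xyz":[0,0,0.004],"gripper":0},{"dr":[0,0,0],"xyz":[0,0,0],"gripper":0},{"dr":[0,0,0],"xyz":[0,0,0],"gripper":0}]'
```

```text
time: 6.37
position: [680.1, -145.4, 275.9]
orientation: [0.0, 0.999, -0.051, 0.001]
force: [0.4, 1.3, -0.6]
grip_width: 0.206
grasp_force: 58.6
time: 6.62
position: [680.2, -145.4, 275.4]
orientation: [0.0, 0.999, -0.051, 0.001]
force: [-0.4, -0.6, 4.4]
grip_width: 0.202
grasp_force: 59.1
```

```bash
python3 -m handwheel '[{"dr":[0,0,0],"xyz":[0,0,0],"gripper":60},{"dr":[0,0,0],"xyz":[0,0,0],"gripper":60},{"dr":[0,0,0],"xyz":[0,0,0],"gripper":60},{"dr":[0,0,0],"xyz":[0,0,0],"gripper":60},{"dr":[0,0,0],"xyz":[0,0,0],"gripper":60}]' 
python3 -m handwheel '[{"dr":[0,0,0],"xyz":[0,0,-0.1],"gripper":60},{"dr":[0,0,0],"xyz":[0,0,-0.18],"gripper":60},{"dr":[0,0,0],"xyz":[0,0,-0.18],"gripper":60},{"dr":[0,0,0],"xyz":[-0.18,0,0],"gripper":60},{"dr":[0,0,0],"xyz":[-0.18,0,0],"gripper":60}]'
python3 -m handwheel '[{"dr":[0,0,0],"xyz":[-0.19,-0.03,0],"gripper":60},{"dr":[0,0,0],"xyz":[-0.19,-0.15,0],"gripper":60},{"dr":[0,0,0],"xyz":[-0.19,-0.15,0],"gripper":60},{"dr":[0,0,0],"xyz":[-0.15,0,0],"gripper":60},{"dr":[0,0,0],"xyz":[0,0,0],"gripper":60}]'
python3 -m handwheel '[{"dr":[0,0,0],"xyz":[0,0,0],"gripper":60},{"dr":[0,0,0],"xyz":[0,0,0],"gripper":60}]' >/dev/null
python3 - <<'E'
from h import *
need((-206,-5,300))
import cv2,pickle
o,M=st(); im=r.read_camera('wrist'); cv2.imwrite('pics/w3.png',im);pickle.dump((o['position'],o['orientation']),open('w3.pkl','wb'))
E
```

```text
time: 7.03
position: [680.0, -145.3, 274.7]
orientation: [0.0, 0.999, -0.051, 0.0]
force: [-0.4, -0.8, 0.3]
grip_width: 0.596
grasp_force: 0.0
time: 7.45
position: [610.5, -137.8, 368.9]
orientation: [-0.0, 0.999, -0.051, 0.004]
force: [0.2, -0.2, -0.4]
grip_width: 0.601
grasp_force: 0.0
time: 7.87
position: [476.8, -65.2, 367.7]
orientation: [0.0, 0.999, -0.049, 0.0]
force: [0.7, -0.6, -0.3]
grip_width: 0.601
grasp_force: 0.0
t 8.03 tcp [482.  -67.5 367.1] shelf [-183.5  -30.5  367.1] need xyz [-0.113 -0.128  0.335] dr [ 0.    -0.004 -0.001] F [ 0.2 -0.4 -1. ] gw 0.6 gf 0.0
```

View pics/w3.png

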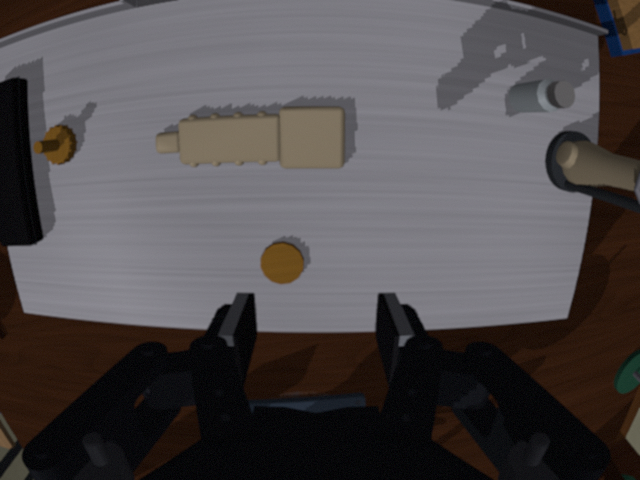

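The tag's top centre is at (282,262), the sternum tip at (157,143) and the thumbscrew head at (61,144).

Run:
```python
from h import *
import cv2,pickle
pos,q=pickle.load(open('w3.pkl','rb'))
for n,u,z in [('tag',(282,262),246),('tip',(157,143),252),('tipc',(157,152),252),('screw',(61,144),248),('headR',(345,107),252),('headRb',(343,167),252),('head left bot',(280,167),252),('blade bot',(180,164),252)]:
    print(n,wray(u,pos,q,z).round(1))
s=r.read_camera('side')
b=cv2.resize(s[270:430,240:400],(600,600),interpolation=cv2.INTER_CUBIC)
cv2.imwrite('pics/c4.png',b)
need((-206,-5,300),YAW+np.pi/2);need((-206,-5,300),YAW-np.pi/2)
print(st()[0]['qpos'].round(2))
```

```text
tag [-205.6   -6.4  246. ]
tip [-112.6   83.5  252. ]
tipc [-119.2   83.9  252. ]
screw [-105.   177.6  248. ]
headR [-91.7 -51.9 252. ]
headRb [-133.5  -50.9  252. ]
head left bot [-133.4   -7.2  252. ]
blade bot [-129.   66.  252.]
t 8.13 tcp [482.4 -67.6 366.5] shelf [-183.1  -30.6  366.5] need xyz [-0.115 -0.128  0.332] dr [ 2.000e-03 -2.000e-03 -3.001e+00] F [ 0.7 -0.4 -0.6] gw 0.6 gf 0.0
t 8.13 tcp [482.4 -67.6 366.5] shelf [-183.1  -30.6  366.5] need xyz [-0.115 -0.128  0.332] dr [-2.000e-03 -2.000e-03  2.999e+00] F [ 0.7 -0.4 -0.6] gw 0.6 gf 0.0
[ 0.22  0.2  -0.22  1.68  0.05  1.27 -1.68]
```

View pics/c4.png

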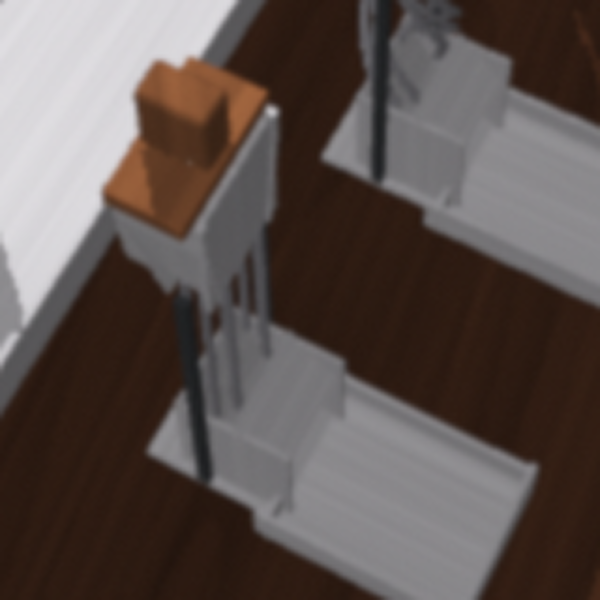

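Bung seated squarely in the plain mouth (side crop 105-270, 60-235). Now I turn the tool 90° over the tag and descend.

```bash
python3 -m handwheel '[{"dr":[0,0,-0.23],"xyz":[-0.11,-0.12,0],"gripper":60},{"dr":[0,0,-0.23],"xyz":[0,0,0],"gripper":60},{"dr":[0,0,-0.23],"xyz":[0,0,0],"gripper":60},{"dr":[0,0,-0.23],"xyz":[0,0,0],"gripper":60},{"dr":[0,0,-0.23],"xyz":[0,0,0],"gripper":60}]' >/dev/null
python3 -m handwheel '[{"dr":[0,0,-0.23],"xyz":[0,0,0.05],"gripper":60},{"dr":[0,0,-0.23],"xyz":[0,0,0.05],"gripper":60},{"dr":[0,0,-0.23],"xyz":[0,0,0.05],"gripper":60},{"dr":[0,0,-0.23],"xyz":[0,0,0.05],"gripper":60},{"dr":[0,0,-0.23],"xyz":[0,0,0.05],"gripper":60}]' >/dev/null
python3 -m handwheel '[{"dr":[0,0,-0.23],"xyz":[0,0,0.05],"gripper":60},{"dr":[0,0,-0.23],"xyz":[0,0,0.05],"gripper":60},{"dr":[0,0,-0.23],"xyz":[0,0,0.05],"gripper":60},{"dr":[0,0,-0.01],"xyz":[0,0,0.05],"gripper":60},{"dr":[0,0,0],"xyz":[0,0,0],"gripper":60}]'
python3 -m handwheel '[{"dr":[0,0,0],"xyz":[0,0,0],"gripper":60},{"dr":[0,0,0],"xyz":[0,0,0],"gripper":60}]' >/dev/null
python3 - <<'E'
from h import *
need((-206,-6,260),YAW+np.pi/2)
E
```

```text
time: 9.38
position: [462.0, -41.5, 274.6]
orientation: [-0.001, 0.742, 0.67, -0.001]
force: [-0.6, 0.3, -1.1]
grip_width: 0.598
grasp_force: 0.0
t 9.55 tcp [462.8 -41.1 276.9] shelf [-205.3   -6.2  276.9] need xyz [ 0.001 -0.003  0.084] dr [ 0.002 -0.001 -0.003] F [ 0.3 -0.1  0.9] gw 0.59 gf 0.0
```

```bash
python3 -m handwheel '[{"dr":[0,0,0],"xyz":[0,-0.003,0.06],"gripper":60},{"dr":[0,0,0],"xyz":[0,0,0.06],"gripper":60},{"dr":[0,0,0],"xyz":[0,0,0.03],"gripper":60},{"dr":[0,0,0],"xyz":[0,0,0],"gripper":60},{"dr":[0,0,0],"xyz":[0,0,0],"gripper":60}]'
for i in 1 2 3 ; do python3 -m handwheel '[{"dr":[0,0,0],"xyz":[0,0,0.01],"gripper":60},{"dr":[0,0,0],"xyz":[0,0,0],"gripper":60},{"dr":[0,0,0],"xyz":[0,0,0],"gripper":60}]' | egrep 'pos|force'; done
```

```text
time: 9.97
position: [461.8, -40.9, 247.0]
orientation: [0.0, 0.742, 0.67, 0.0]
force: [1.2, 0.1, 0.3]
grip_width: 0.596
grasp_force: 0.0
position: [461.8, -41.0, 245.0]
force: [-0.3, 0.3, 0.0]
grasp_force: 0.0
position: [461.5, -41.0, 242.6]
force: [-0.6, 0.5, -0.1]
grasp_force: 0.0
position: [461.5, -41.0, 240.5]
force: [0.4, 0.2, 0.4]
grasp_force: 0.0
```

```bash
python3 -m handwheel '[{"dr":[0,0,0],"xyz":[0,0,0.01],"gripper":60},{"dr":[0,0,0],"xyz":[0,0,0],"gripper":60},{"dr":[0,0,0],"xyz":[0,0,0],"gripper":60}]' | egrep 'pos|force'
python3 -m handwheel '[{"dr":[0,0,0],"xyz":[0,0,0.005],"gripper":60},{"dr":[0,0,0],"xyz":[0,0,0],"gripper":60},{"dr":[0,0,0],"xyz":[0,0,0],"gripper":60}]' | egrep 'pos|force'
python3 -m handwheel '[{"dr":[0,0,0],"xyz":[0,0,0.005],"gripper":60},{"dr":[0,0,0],"xyz":[0,0,0],"gripper":60},{"dr":[0,0,0],"xyz":[0,0,0],"gripper":60}]' | egrep 'pos|force'
```

```text
position: [461.5, -41.0, 238.5]
force: [-0.7, -0.5, 1.1]
grasp_force: 0.0
position: [461.5, -41.0, 237.6]
force: [-0.1, -0.2, -0.0]
grasp_force: 0.0
position: [461.7, -41.0, 236.9]
force: [-1.2, 0.0, 3.9]
grasp_force: 2.0
```

```bash
python3 -m handwheel '[{"dr":[0,0,0],"xyz":[0,0,-0.019],"gripper":60},{"dr":[0,0,0],"xyz":[0,0,0],"gripper":55},{"dr":[0,0,0],"xyz":[0,0,0],"gripper":50},{"dr":[0,0,0],"xyz":[0,0,0],"gripper":45},{"dr":[0,0,0],"xyz":[0,0,0],"gripper":41}]' | egrep 'pos|force|width'
python3 -m handwheel '[{"dr":[0,0,0],"xyz":[0,0,0],"gripper":38},{"dr":[0,0,0],"xyz":[0,0,0],"gripper":38},{"dr":[0,0,0],"xyz":[0,0,0],"gripper":38}]'
python3 - <<'E'
from h import *
need((-206,125,241),YAW+np.pi/2)
E
```

```text
position: [461.5, -41.0, 240.3]
force: [-0.6, 0.3, 0.1]
grip_width: 0.415
grasp_force: 0.1
time: 12.13
position: [461.5, -41.0, 240.5]
orientation: [0.0, 0.742, 0.67, 0.0]
force: [-1.0, -0.1, 1.7]
grip_width: 0.386
grasp_force: 14.2
t 12.13 tcp [461.5 -41.  240.5] shelf [-206.6   -6.2  240.5] need xyz [ 0.656  0.003 -0.003] dr [ 0.002  0.    -0.   ] F [-1.  -0.1  1.7] gw 0.39 gf 14.2
```

```bash
python3 -m handwheel '[{"dr":[0,0,0],"xyz":[0.03,0,0],"gripper":37},{"dr":[0,0,0],"xyz":[0.06,0,0],"gripper":37},{"dr":[0,0,0],"xyz":[0.08,0,0],"gripper":37},{"dr":[0,0,0],"xyz":[0.06,0,0],"gripper":37},{"dr":[0,0,0],"xyz":[0.03,0,0],"gripper":37}]'
python3 -m handwheel '[{"dr":[0,0,0],"xyz":[0,0,0],"gripper":37},{"dr":[0,0,0],"xyz":[0,0,0],"gripper":37}]'
python3 - <<'E'
from h import *
import cv2
need((-206,125,241),YAW+np.pi/2)
im=r.read_camera('top'); hsv=cv2.cvtColor(im,cv2.COLOR_BGR2HSV)
m=cv2.inRange(hsv,(10,150,120),(25,255,255)); n,l,s,c=cv2.connectedComponentsWithStats(m)
for i in range(1,n):
    if s[i,4]>30: print(s[i],c[i].round(1),toshelf(onz('top',*c[i],246)).round(1))
E
```

```text
time: 12.55
position: [467.1, 12.7, 240.6]
orientation: [0.0, 0.742, 0.671, 0.001]
force: [-0.1, -0.8, 2.9]
grip_width: 0.376
grasp_force: 24.5
time: 12.72
position: [467.1, 11.1, 240.5]
orientation: [0.0, 0.742, 0.671, 0.001]
force: [0.4, -0.1, 3.9]
grip_width: 0.372
grasp_force: 24.5
t 12.72 tcp [467.1  11.1 240.5] shelf [-206.3   46.2  240.5] need xyz [ 0.394  0.002 -0.002] dr [ 0.003 -0.001  0.002] F [ 0.4 -0.1  3.9] gw 0.37 gf 24.5
[450 206  24  22 277] [458.  216.6] [  39.8 -100.5  246. ]
[429 209  44  30 573] [446.7 224.6] [ 23.2 -86.1 246. ]
[243 254  20  21 310] [252.6 264. ] [-105.3  183.3  246. ]
```

Run:
```python
from h import *
import cv2
im=r.read_camera('wrist'); cv2.imwrite('pics/w4.png',cv2.resize(im[200:440,180:460],(700,600),interpolation=cv2.INTER_CUBIC))
```

```text
(no output)
```

View pics/w4.png

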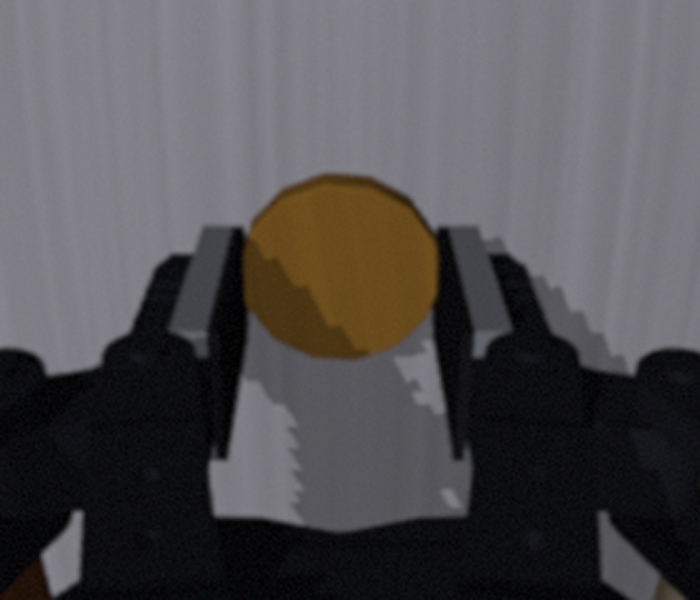

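The tag is held flat between the fingertips on the shelf (tag 245-438, 175-358 in the crop). I carry on sliding it: along +y, out along +x, then back to the gap.

```bash
python3 -m handwheel '[{"dr":[0,0,0],"xyz":[0.04,0,0],"gripper":37},{"dr":[0,0,0],"xyz":[0.1,0,0],"gripper":37},{"dr":[0,0,0],"xyz":[0.12,0,0],"gripper":37},{"dr":[0,0,0],"xyz":[0.09,0,0],"gripper":37},{"dr":[0,0,0],"xyz":[0.04,0,0],"gripper":37}]'
python3 -m handwheel '[{"dr":[0,0,0],"xyz":[0,0,0],"gripper":37},{"dr":[0,0,0],"xyz":[0,0,0],"gripper":37}]' >/dev/null
python3 - <<'E'
from h import *
need((-206,124,241),YAW+np.pi/2)
need((-42,124,241),YAW+np.pi/2)
E
```

```text
time: 13.23
position: [474.9, 90.0, 240.5]
orientation: [0.0, 0.742, 0.671, 0.001]
force: [0.4, -2.6, 6.2]
grip_width: 0.376
grasp_force: 24.7
t 13.4 tcp [475.   88.1 240.5] shelf [-206.3  123.5  240.5] need xyz [ 0.002  0.001 -0.002] dr [ 0.003 -0.     0.   ] F [-0.4  0.1  4. ] gw 0.38 gf 24.6
t 13.4 tcp [475.   88.1 240.5] shelf [-206.3  123.5  240.5] need xyz [ 0.002  0.821 -0.001] dr [ 0.003 -0.     0.   ] F [-0.4  0.1  4. ] gw 0.38 gf 24.6
```

```bash
python3 -m handwheel '[{"dr":[0,0,0],"xyz":[0,0.04,0],"gripper":37},{"dr":[0,0,0],"xyz":[0,0.09,0],"gripper":37},{"dr":[0,0,0],"xyz":[0,0.12,0],"gripper":37},{"dr":[0,0,0],"xyz":[0,0.1,0],"gripper":37},{"dr":[0,0,0],"xyz":[0,0.06,0],"gripper":37}]'
python3 -m handwheel '[{"dr":[0,0,0],"xyz":[0,0.06,0],"gripper":37},{"dr":[0,0,0],"xyz":[0,0.1,0],"gripper":37},{"dr":[0,0,0],"xyz":[0,0.12,0],"gripper":37},{"dr":[0,0,0],"xyz":[0,0.09,0],"gripper":37},{"dr":[0,0,0],"xyz":[0,0.04,0],"gripper":37}]'
python3 -m handwheel '[{"dr":[0,0,0],"xyz":[0,0,0],"gripper":37},{"dr":[0,0,0],"xyz":[0,0,0],"gripper":37}]' >/dev/null
python3 - <<'E'
from h import *
need((-42,83,241),YAW+np.pi/2)
E
```

```text
time: 13.82
position: [557.8, 77.6, 240.5]
orientation: [0.001, 0.743, 0.669, -0.0]
force: [-4.2, 0.8, 10.3]
grip_width: 0.374
grasp_force: 25.2
time: 14.23
position: [639.6, 69.0, 240.6]
orientation: [0.001, 0.743, 0.669, -0.0]
force: [-5.2, 0.6, 10.2]
grip_width: 0.371
grasp_force: 25.1
t 14.4 tcp [639.2  69.2 240.6] shelf [-41.  121.4 240.6] need xyz [-0.192 -0.005 -0.002] dr [ 0.004  0.001 -0.005] F [1.4 0.5 4.1] gw 0.38 gf 24.6
```

```bash
python3 -m handwheel '[{"dr":[0,0,0],"xyz":[-0.03,0,0],"gripper":37},{"dr":[0,0,0],"xyz":[-0.07,0,0],"gripper":37},{"dr":[0,0,0],"xyz":[-0.06,0,0],"gripper":37},{"dr":[0,0,0],"xyz":[-0.03,0,0],"gripper":37},{"dr":[0,0,0],"xyz":[0,0,0],"gripper":37}]' >/dev/null
python3 -m handwheel '[{"dr":[0,0,0.2],"xyz":[0,0,0],"gripper":37},{"dr":[0,0,0.2],"xyz":[0,0,0],"gripper":37},{"dr":[0,0,0.2],"xyz":[0,0,0],"gripper":37},{"dr":[0,0,0.2],"xyz":[0,0,0],"gripper":37},{"dr":[0,0,0.2],"xyz":[0,0,0],"gripper":37}]'
python3 -m handwheel '[{"dr":[0,0,0.2],"xyz":[0,0,0],"gripper":37},{"dr":[0,0,0.2],"xyz":[0,0,0],"gripper":37},{"dr":[0,0,0.2],"xyz":[0,0,0],"gripper":37},{"dr":[0,0,0.2],"xyz":[0,0,0],"gripper":37},{"dr":[0,0,0.2],"xyz":[0,0,0],"gripper":37}]'
python3 -m handwheel '[{"dr":[0,0,0.2],"xyz":[0,0,0],"gripper":37},{"dr":[0,0,0.2],"xyz":[0,0,0],"gripper":37},{"dr":[0,0,0.2],"xyz":[0,0,0],"gripper":37},{"dr":[0,0,0.2],"xyz":[0,0,0],"gripper":37},{"dr":[0,0,0.2],"xyz":[0,0,0],"gripper":37}]'
python3 -m handwheel '[{"dr":[0,0,0],"xyz":[0,0,0],"gripper":37},{"dr":[0,0,0],"xyz":[0,0,0],"gripper":37}]' >/dev/null
python3 - <<'E'
from h import *
import cv2
need((-42,83,241))
o,M=st(); im=r.read_camera('wrist'); hsv=cv2.cvtColor(im,cv2.COLOR_BGR2HSV)
m=cv2.inRange(hsv,(10,150,50),(25,255,255)); n,l,s,c=cv2.connectedComponentsWithStats(m)
for i in range(1,n):
    if s[i,4]>200: print(s[i],c[i].round(1),wray(c[i],o['position'],o['orientation'],246).round(1))
E
```

```text
time: 15.23
position: [633.8, 33.3, 240.6]
orientation: [0.0, 0.892, 0.453, 0.0]
force: [-0.4, 0.2, 4.1]
grip_width: 0.375
grasp_force: 24.6
time: 15.65
position: [633.8, 33.6, 240.6]
orientation: [0.0, 0.978, 0.207, 0.0]
force: [0.3, 0.4, 3.4]
grip_width: 0.376
grasp_force: 24.6
time: 16.07
position: [633.8, 33.6, 240.6]
orientation: [0.0, 0.999, -0.054, 0.0]
force: [-0.2, 1.1, 4.6]
grip_width: 0.378
grasp_force: 24.6
t 16.23 tcp [633.9  33.6 240.6] shelf [-42.7  85.5 240.6] need xyz [ 0.003  0.012 -0.002] dr [ 0.001 -0.001  0.006] F [-0.6 -0.6  5.1] gw 0.38 gf 24.6
[    0     0   277   208 38147] [103.1  94.5] [ 52.2 170.2 246. ]
[ 358    0  227   34 2515] [429.8  12.3] [ 80.7  41.7 246. ]
[509  18 131  33 562] [574.6  32.8] [ 85.3 -27.6 246. ]
[359  53  83  20 483] [402.3  63.3] [ 59.   52.7 246. ]
[579 104  59  17 382] [609.4 111.3] [ 53.  -49.7 246. ]
[487 180  71  12 209] [519.6 186.7] [1.44e+01 2.00e-01 2.46e+02]
[403 187  83  11 281] [442.9 192. ] [ 10.7  35.  246. ]
[ 277  271   79   72 4429] [315.9 306.5] [-37.5  84.1 246. ]
[   0  417   55   63 1885] [ 22.3 452.6] [-185.2  315.4  246. ]
```

```bash
python3 -m handwheel '[{"dr":[0,0,0],"xyz":[0,0,0],"gripper":50},{"dr":[0,0,0],"xyz":[0,0,0],"gripper":60},{"dr":[0,0,0],"xyz":[0,0,0],"gripper":60},{"dr":[0,0,0],"xyz":[-0.06,0.004,-0.004],"gripper":60},{"dr":[0,0,0],"xyz":[-0.1,0,0],"gripper":60}]' >/dev/null
python3 -m handwheel '[{"dr":[0,0,0],"xyz":[0,0,0],"gripper":25},{"dr":[0,0,0],"xyz":[0,0,0],"gripper":25},{"dr":[0,0,0],"xyz":[0,0,0],"gripper":25},{"dr":[0,0,0],"xyz":[0,0,0],"gripper":25},{"dr":[0,0,0],"xyz":[0,0,0],"gripper":25}]'
cat > tag.py <<'E'
from h import *
import cv2
need((-16,84,241.5))
o,M=st(); im=r.read_camera('wrist'); hsv=cv2.cvtColor(im,cv2.COLOR_BGR2HSV)
m=cv2.inRange(hsv,(10,150,50),(25,255,255)); m[:150]=0; n,l,s,c=cv2.connectedComponentsWithStats(m)
for i in range(1,n):
    if s[i,4]>700: print(s[i],c[i].round(1),wray(c[i],o['position'],o['orientation'],246).round(1))
E
python3 tag.py
```

```text
time: 17.12
position: [602.6, 36.3, 241.1]
orientation: [0.0, 0.999, -0.051, 0.0]
force: [0.2, -0.6, -0.2]
grip_width: 0.246
grasp_force: 0.0
t 17.12 tcp [602.6  36.3 241.1] shelf [-74.   84.9 241.1] need xyz [ 0.29   0.005 -0.001] dr [ 0.    -0.002 -0.   ] F [ 0.2 -0.6 -0.2] gw 0.25 gf 0.0
[ 273  195   84   82 5287] [314.4 235.5] [-38.6  84.1 246. ]
[  86  331   66   70 2487] [115.3 360.9] [-104.3  184.8  246. ]
[   0  410   67   70 1781] [ 25.1 450.9] [-212.7  310.5  246. ]
```

```bash
python3 -m handwheel '[{"dr":[0,0,0],"xyz":[0.04,0.004,0],"gripper":25},{"dr":[0,0,0],"xyz":[0.04,0,0],"gripper":25},{"dr":[0,0,0],"xyz":[0.05,0,0],"gripper":25},{"dr":[0,0,0],"xyz":[0.05,0,0],"gripper":25},{"dr":[0,0,0],"xyz":[0.03,0,0],"gripper":25}]' 
python3 -m handwheel '[{"dr":[0,0,0],"xyz":[0,0,0],"gripper":25},{"dr":[0,0,0],"xyz":[0,0,0],"gripper":25}]' >/dev/null
python3 tag.py
```

```text
time: 17.58
position: [645.5, 31.0, 241.1]
orientation: [0.0, 0.999, -0.051, 0.001]
force: [0.4, -0.5, 0.0]
grip_width: 0.249
grasp_force: 0.1
t 17.75 tcp [644.1  31.2 241. ] shelf [-32.3  84.1 241. ] need xyz [ 0.081  0.    -0.003] dr [ 0.    -0.001 -0.   ] F [-0.3 -0.1 -0.2] gw 0.25 gf 0.0
[    0   150   229    77 14756] [104.1 187.4] [ 24.3 171.  246. ]
[ 397  150  169   76 6066] [469.  196.5] [ 19.4  22.  246. ]
[ 275  212   82   80 5120] [316.  251.8] [ -3.4  82.7 246. ]
[   0  405   59   75 1917] [ 23.3 452.4] [-174.1  313.7  246. ]
```

```bash
python3 -m handwheel '[{"dr":[0,0,0],"xyz":[0.02,0,0],"gripper":25},{"dr":[0,0,0],"xyz":[0.02,0,0],"gripper":25},{"dr":[0,0,0],"xyz":[0.01,0,0],"gripper":25},{"dr":[0,0,0],"xyz":[0,0,0],"gripper":25},{"dr":[0,0,0],"xyz":[0,0,0],"gripper":25}]' 
python3 tag.py
```

```text
time: 18.22
position: [653.8, 30.3, 241.4]
orientation: [0.0, 0.999, -0.051, 0.0]
force: [-0.6, 0.4, -0.4]
grip_width: 0.246
grasp_force: 0.0
t 18.22 tcp [653.8  30.3 241.4] shelf [-22.5  84.2 241.4] need xyz [ 0.032  0.001 -0.001] dr [ 0.    -0.002 -0.   ] F [-0.6  0.4 -0.4] gw 0.25 gf 0.0
[    0   150   279    93 20062] [112.8 195.3] [ 30.5 167.3 246. ]
[ 354  150  212   93 8627] [461.2 206. ] [ 25.2  25.  246. ]
[ 563  150   77   27 1127] [609.4 160.3] [ 49.9 -54.1 246. ]
[623 196  17  75 771] [633.7 239.6] [ 11.3 -83.  246. ]
[   0  404   59   76 1873] [ 23.8 452.6] [-165.   313.8  246. ]
```

```bash
python3 -m handwheel '[{"dr":[0,0,0],"xyz":[-0.1,0,0],"gripper":25},{"dr":[0,0,0],"xyz":[-0.1,0,-0.1],"gripper":25},{"dr":[0,0,0],"xyz":[0,0,-0.18],"gripper":25},{"dr":[0,0,0],"xyz":[0,0,-0.18],"gripper":25},{"dr":[0,0,0],"xyz":[0,0,-0.1],"gripper":25}]' 
python3 -m handwheel '[{"dr":[0,0,0],"xyz":[0,0,0],"gripper":25},{"dr":[0,0,0],"xyz":[0,0,0],"gripper":25},{"dr":[0,0,0],"xyz":[0,0,0],"gripper":25},{"dr":[0,0,0],"xyz":[0,0,0],"gripper":25}]' >/dev/null
python3 - <<'E'
from h import *
import cv2
need((-60,84,350))
o,M=st()
for cam in ('side','top','wrist'):
    im=r.read_camera(cam); hsv=cv2.cvtColor(im,cv2.COLOR_BGR2HSV)
    P=W((115,84,12)); pr=wproj(P,o['position'],o['orientation']) if cam=='wrist' else proj(cam,P); print(cam,'tray px',pr.round())
    m=cv2.inRange(hsv,(8,130,50),(28,255,255)); n,l,s,c=cv2.connectedComponentsWithStats(m)
    for i in range(1,n):
        if s[i,4]>40 and np.hypot(*(c[i]-pr))<80:
            z=12; q=wray(c[i],o['position'],o['orientation'],z) if cam=='wrist' else toshelf(onz(cam,*c[i],z))
            print(s[i],c[i].round(1),q.round(1),hsv[l==i].mean(0).round())
E
```

```text
time: 18.68
position: [614.2, 34.5, 357.7]
orientation: [-0.0, 0.999, -0.051, 0.003]
force: [0.7, 0.7, -0.0]
grip_width: 0.248
grasp_force: 0.0
t 19.02 tcp [613.3  34.3 351.9] shelf [-63.3  84.  351.9] need xyz [0.016 0.    0.01 ] dr [0.001 0.003 0.   ] F [ 0.6  0.6 -0.2] gw 0.25 gf 0.0
side tray px [390. 324.]
[375 317  17  16 169] [383.1 324.7] [105.3  77.   12. ] [ 16. 150. 104.]
[364 353  39 101 331] [386.  395.1] [164.  -39.8  12. ] [ 10. 155.  51.]
top tray px [346. 194.]
wrist tray px [314.  51.]
[309  48  24  23 377] [320.7  58.9] [104.7  76.   12. ] [ 17. 170.  93.]
```

The tag lies at tray frame (-10,-8) mm. The side and wrist views agree at floor height, and the robot is clear of everything.

```bash
python3 -c "
from workcell import r
print(r.sign_off())"
```

```text
the job is handed in; nothing more can be done
None
```

The job is handed in at about 19 s of the 72 s: the bung hangs let go in the plain guide's mouth, and the tag slid over the edge, dropped in and lies on the floor of the twisted guide's tray, 10 and 8 mm off its centre; I did not check by camera which face is up, I did not re-measure the other objects, though the gripper's path stayed clear of them, and the sign-off returned no verdict.

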